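# Clamp a brass medal blank in the engraver's fixture

## Robot

A 6-joint arm with a two-finger parallel gripper is mounted at the origin on the work surface. World frame = base frame: x ahead of the robot, y to its left, z up, the work surface at z = 0. Lengths are in mm, angles in rad, forces in N, time in s.
With the tool pointing down it reaches from about 400 to 825 mm from the base axis. Payload 7 kg.
Tool frame: the origin (TCP) lies at the very end of the fingers, on their centre line; the grasp point (between the pads) lies arm.pinch_z behind it (arm.pinch_z is the distance from the TCP to the grasp point, in mm); z points along the fingers, y is the direction in which the jaws open and shut (so a half turn about z gives the same grasp; the last joint's range is limited). The gripper opens to 85 mm and grips with 20 to 120 N. Pads are 22 mm wide; open, the fingers measure 114 mm over their backs; the gripper's body (76 mm by 85 mm) begins 54 mm behind the grasp point. The pads swing forward as they close: fully open they stand 13 mm farther back than shut.
Start: joints at [1.542, 0.359, 0.012, 0, -1.224, -0.288], TCP at [210.289, 641.384, 231.302] pointing down, gripper open.
Joint ranges: [-3.07, 3.07], [-1.43, 2.12], [-1.02, 1.25], [-3.03, 1.67], [-3.05, -0], [-3.03, 3.03]. Speed limits (rad/s): [2.39, 2.39, 3.01, 3.14, 3.14, 3.14].

## Interface

Orientations are given as a unit quaternion [w, x, y, z].
In Python, from cell import arm, vision, workorder, nets gives the robot as it stands. The module is installed in compiled form; this text tells all that it offers.
- The arm moves only by the tool step_arm, never from a script. Its argument "deltas" is a list of rows, each an object of numbers: "dx", "dy", "dz": the shift along the tool's x, y, z in mm; "ax", "ay", "az": the turn, a rotation vector about the tool's x, y, z in rad; "claw": the opening, from 0 (shut) to 1 (fully open). A call has 1 to 12 rows; each row is the pose to reach, as a shift and turn from the pose commanded when the call began, along the tool's axes at that moment; what a row does not reach only later rows make up. A row lasts 1/12 s, in which the tool goes at most 41.7 mm and 7.16 degrees, less where a joint would pass 70% of its speed; a pose out of reach is approached as far as the arm can. A call with a gripper value outside its range is refused whole. The fingers move at their own pace and stop on an object; "force" is the grip in N (left out, the last holds). Time passes only in rows, so rows that repeat a pose let the fingers close. It gives the time, the measured TCP pose, the force and the opening at its end, in the units of the state.
- arm.state(): the state, without advancing time (a new reading comes with each control period).
- vision.get_image(name): name is "scene" or "top"; returns the picture (400x640x3 uint8, red, green, blue); there is no depth.
- vision.camera_info(name): a dict with "mtx" (3x3 intrinsics, pixels), "extrinsics" (4x4, takes a point from camera to world coordinates). Camera axes: x right, y down, z forward; pixel columns grow to the right and rows downward; lengths in mm; the calibration is good to about 2 mm. A picture is of the moment at which its call begins. camera_info takes no time and is no camera call.
- workorder.hand_in(): hands the job in, once; it reports no verdict.
Trained networks look in the newest picture that a camera, given by its name, has taken for a name from the list of things; names that differ only in an ending like _2 or _b are one class to them, and where a whole thing is asked for, a point or a joint stands for the part that bears it (a point fixed in the world has none). Each returns a list of dicts, best first, with "conf" (0 to 1); they miss things now and then, are a little off and sometimes report something else, mostly with a low value. They report only what shows in the picture. A call takes as long as a camera call. They do not tell look-alikes from the thing itself.
- nets.search_frame(name, camera): "rect" ([left, top, width, height] in pixels, round what is visible of it).
- nets.masks_of(name, camera): "mask" (400x640 bool, what is visible of it) and "rect" ([left, top, width, height] in pixels, round what is visible of it).
- nets.spot_point(name, camera): "uv" ([column, row] in pixels: a listed point, or the origin of a listed thing).
The state is a dict: "t": time; "joint_pos": joint angles; "qvel": joint speeds; "joint_torque": joint torques, N m; "tool_pos": TCP position; "ee_rot": TCP orientation; "ft_force": force on the tool from outside, world axes, zero at the start; "wrist_torque": the same for the moment, N m; "opening": opening from 0.0 (shut) to 1.0 (fully open).
Only numpy, scipy, OpenCV 4.12 (cv2) and the standard library are available. Lean on these libraries where they do the work, as an engineer would, in place of code of your own. Each camera call takes 0.05 s, during which the arm holds its last target. There are 200 camera calls.

## Task

Slide the brass medal blank along the bed of the clamping fixture until it sits fully home against the two locating pins, without shoving it hard. Then turn the knurled thumbscrew clockwise (seen from above) until its pressure pad seats on the blank and grips it finger-tight: stop as soon as the resistance clearly rises, because overtightening marks the brass. Let go, with the blank still home, and leave the other things on the bench where they are.

Things in the scene. Friction and masses are not known exactly. Their poses are not given: they have to be found in the camera images.
- fixture: Dark steel fixture bed fixed to the bench, plate 210 x 110 x 22 mm (x -120 to +90, y +-55 mm). Origin on the bench; its x axis points from the open front end to the clamp column, z up. Flat upper face 22 mm above the bench. Two upright steel dowel pins, 10 mm across, 12 mm tall, stand on it at x = +47.5, y = +-26.8 mm.
- nest (a point): Point on the bed's upper face where the middle of the blank's underside lies when the blank touches both pins (25 mm ahead of the fixture's origin along its x axis); same axes as the fixture.
- blank: Round solid brass medal blank, 60 mm across, 12 mm thick, 0.29 kg, lying flat and loose on the bed, 25 to 65 mm short of the nest (on its -x side). Origin at the centre of its underside, z up. Shove it with less than 25 N.
- clamp_head: Fixed aluminium clamp, axes as the fixture, origin over the fixture's. Column 28 x 34 mm at x = 64 to 92 mm; arm 26 mm wide, forward to x = 24 mm over the nest, its top 34 mm above the origin; only the thumbscrew stands higher. Below the arm, on the screw's axis, a steel pressure pad 14 mm across. Its set height differs by some mm from run to run: seating must be felt.
- screw_grip (a point): Centre of the thumbscrew's knurled brass head: a plain round knob 28 mm across and 17 mm tall, this point half-way up it, its axis upright, 41 mm ahead of the fixture's origin along the fixture's x axis. The head's underside is 4 mm above the arm. It turns in place and does not rise or sink.
- screw (a joint): Thumbscrew angle in rad, growing clockwise seen from above (tightening). Each rad lowers the pad 4 mm (steep quick-action thread). Starts roughly 0.6 to 2.6 rad short of seating. Running free takes 0.10 N m, then 0.004 N m more per newton on the blank. Finger-tight is 15 to 50 N (0.16 to 0.30 N m); over 100 N marks the brass. Let go, it holds at least 10 N.
- graver_a: Bystander: engraving tool with a wooden mushroom handle and square steel shank, 93 mm long.
- graver_b: Bystander: like the other engraving tool.
- brass_ring: Bystander: brass ring 52 mm across, 7 mm high.
- scraper_bar: Bystander: dark steel bar 130 x 12 x 6 mm.
- spare_blank: Bystander: smaller brass disc, 48 mm across, 10 mm thick, on the bench behind the fixture.
- oilstone: Bystander: grey stone 100 x 35 x 20 mm.
- pot: Bystander: small copper pot, 56 mm across, 40 mm high.
Things that resemble listed ones, but are neither listed nor needed, are in the scene too. What is shaped like the blank but black or blue is not meant.

How it is judged:
By the outcome, as a careful person would: the job done as asked, in the order asked, and still so for the second after the job is handed in, with the robot touching nothing.
It also fails if it takes over 70 s, if anything falls off the work surface, if the arm or the gripper's body presses on something with over 40 N, if the wrist force passes 120 N, or if a joint passes its speed limit or range.

## Working session

There is one attempt and no reset: what is moved stays moved. The work goes in short steps, Python scripts to look and compute and a tool call to move; the robot and the scene stay as the last step left them, time stands still between calls to the robot, and variables do not carry over. Pictures are saved under pics/ and viewed, about 8 in all and at most 12, crops included, and the job is handed in when it is done.

Besides the shell and the picture viewer there is one more tool, called after "Request:" by a JSON object that holds its "api" and its "payload", one argument or row to a line. step_arm: Moves the arm, as the interface text tells. Its arguments: {"type":"object","properties":{"deltas":{"type":"array"},"force":{"type":"number"}},"required":["deltas"]}

```bash
mkdir -p pics
cat > h.py <<'E'
import numpy as np, cv2
from cell import arm, vision, workorder, nets
def save(n,cam,crop=None,s=1):
    im=vision.get_image(cam)
    if crop: l,t,w,h=crop; im=im[t:t+h,l:l+w]
    im=cv2.resize(im,None,fx=s,fy=s,interpolation=cv2.INTER_CUBIC)
    cv2.imwrite(f'pics/{n}.png',im[:,:,::-1])
def ray(cam,uv,z):
    c=vision.camera_info(cam);E=np.array(c['extrinsics']);K=np.array(c['mtx'])
    d=E[:3,:3]@np.linalg.solve(K,[uv[0],uv[1],1]);o=E[:3,3]
    return o+d*(z-o[2])/d[2]
def proj(cam,p):
    c=vision.camera_info(cam);E=np.array(c['extrinsics']);K=np.array(c['mtx'])
    q=K@(E[:3,:3].T@(np.array(p,float)-E[:3,3]));return q[:2]/q[2]
E
python3 - <<'E'
from h import *
save('top1','top');save('sc1','scene')
for cam in('top','scene'):
    print(cam,np.round(vision.camera_info(cam)['extrinsics'],2).tolist(),np.round(vision.camera_info(cam)['mtx'],1).tolist())
    for n,z in(('fixture',0),('nest',22),('blank',22),('clamp_head',0),('screw_grip',46)):
        for r in nets.spot_point(n,cam)[:3]: print(cam,n,np.round(r['uv'],1),round(r['conf'],2),np.round(ray(cam,r['uv'],z),1))
s=arm.state();print(s,arm.pinch_z)
E
```

```text
top [[0.02, -0.99, 0.14, 385.77], [-1.0, -0.01, 0.02, -17.03], [-0.02, -0.14, -0.99, 1310.25], [0.0, 0.0, 0.0, 1.0]] [[435.5, 0.0, 320.1], [0.0, 435.5, 198.2], [0.0, 0.0, 1.0]]
top fixture [323.3 204.7] 0.72 [547.5  -3.5   0. ]
top nest [323.2 196.7] 0.87 [568.8  -3.1  22. ]
top blank [274.2 233. ] 0.78 [458.3 140.2  22. ]
top blank [322.9 200.4] 0.67 [557.7  -2.4  22. ]
top blank [322.7 202.2] 0.66 [552.2  -1.9  22. ]
top clamp_head [322.  201.7] 0.72 [556.6   0.6   0. ]
top screw_grip [323.9 188.9] 0.49 [588.6  -5.   46. ]
scene [[0.54, 0.64, -0.54, 1224.18], [0.84, -0.41, 0.35, -433.49], [0.0, -0.65, -0.76, 983.63], [0.0, 0.0, 0.0, 1.0]] [[448.9, 0.0, 312.5], [0.0, 448.9, 204.0], [0.0, 0.0, 1.0]]
scene fixture [312.4 210.4] 0.66 [544.4   5.    0. ]
scene blank [253.  212.6] 0.85 [ 478.5 -147.5   22. ]
scene blank [310.2 207.3] 0.74 [546.9  -3.9  22. ]
scene blank [318.8 256.2] 0.68 [696.1 -72.5  22. ]
scene clamp_head [311.2 203.8] 0.9 [521.9  15.3   0. ]
scene screw_grip [318.3 205.9] 0.6 [571.4   6.7  46. ]
{'t': 0.6, 'joint_pos': array([ 1.54210169e+00,  3.58599345e-01,  1.18914537e-02, -2.23005893e-05,
       -1.22409237e+00, -2.88105532e-01]), 'qvel': array([-0.0019848 , -0.0025952 ,  0.00045008,  0.00063893,  0.00052922,
        0.00174578]), 'joint_torque': array([-4.62465123e-04, -5.82585812e+01,  2.93540990e+01,  6.93891853e+00,
       -6.16073812e-04,  2.15651390e-06]), 'tool_pos': array([210.28041738, 641.38153702, 231.29491852]), 'ee_rot': array([ 3.30945568e-06,  9.87480318e-01, -1.57742263e-01, -1.01439775e-05]), 'ft_force': array([-0.95388362, -0.96371147,  0.26705877]), 'wrist_torque': array([-0.01618391, -0.01074473, -0.03601518]), 'opening': 1.0038155093002719} 18.700000000000003
```

```bash
python3 -c "
import cv2,numpy as np
"; ls pics
```

```text
sc1.png
top1.png
```

```bash
python3 -c "
import cv2,numpy as np
a=cv2.imread('pics/top1.png')[90:310,200:440];b=cv2.imread('pics/sc1.png')[110:310,200:440]
cv2.imwrite('pics/c1.png',cv2.resize(a,None,fx=2.7,fy=2.7,interpolation=cv2.INTER_CUBIC))
cv2.imwrite('pics/c2.png',cv2.resize(b,None,fx=3,fy=3,interpolation=cv2.INTER_CUBIC))"
```

```text
(no output)
```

View pics/c1.png

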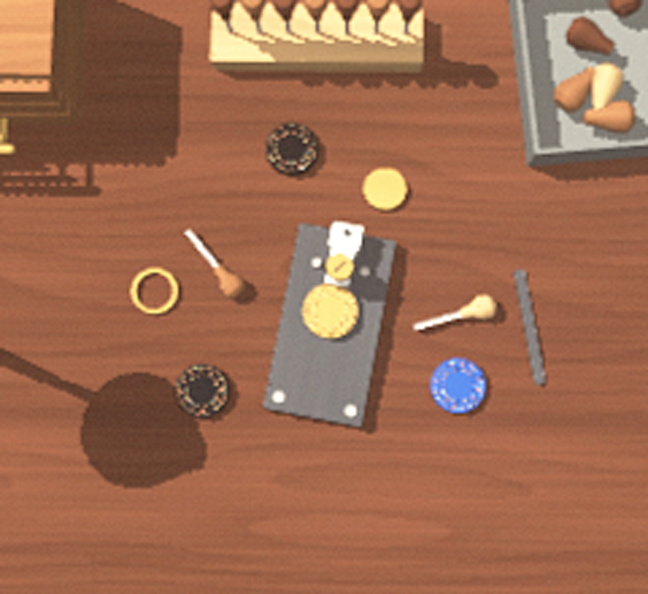

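View pics/c2.png

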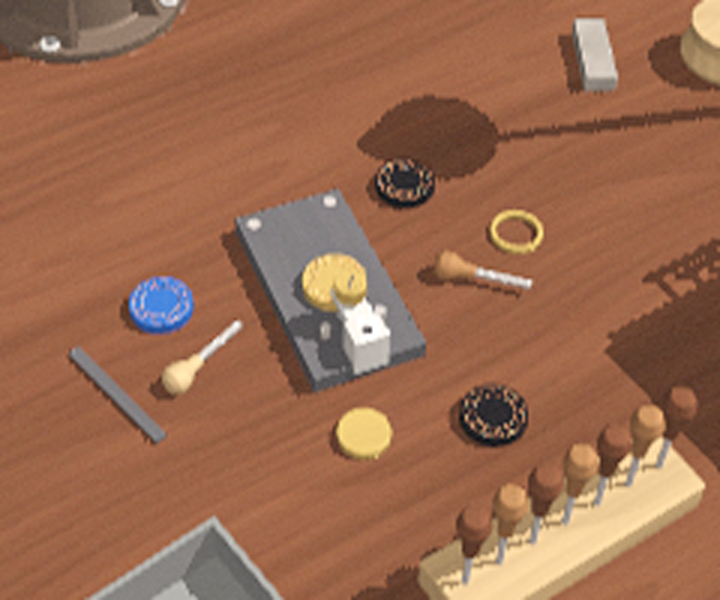

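The brass disc on the bed (top pixel ~(322,206)) is the blank, because it is brass and lies on the fixture. The spare is at about (343,160) behind the fixture, and the black and blue discs are decoys. Next I fit the fixture pose.

Run:
```python
from h import *
from scipy.optimize import least_squares
# hand readings (crop -> px): top crop origin (200,90) s2.7 ; scene (200,110) s3
T={( -120,55,22):(263,408),(-120,-55,22):(362,426-4),(90,-55,22):(397,241),(90,55,22):(300,225),(47.5,26.8,34):(317,262),(47.5,-26.8,34):(365,271)}
S={(-120,55,22):(337,190),(-120,-55,22):(236,217),(90,-55,22):(316,379),(90,55,22):(424,346),(47.5,26.8,34):(380,308),(47.5,-26.8,34):(324,324)}
def W(p,f):
    c,s=np.cos(p[2]),np.sin(p[2]); return [p[0]+c*f[0]-s*f[1],p[1]+s*f[0]+c*f[1],f[2]]
def res(p,which):
    r=[]
    if 't' in which: r+=[proj('top',W(p,f))-(np.array(c)/2.7+[200,90]-.3) for f,c in T.items()]
    if 's' in which: r+=[proj('scene',W(p,f))-(np.array(c)/3+[200,110]-.3) for f,c in S.items()]
    return np.concatenate(r)
for w in('t','s','ts'):
    o=least_squares(res,[548,-3,-.2],args=(w,),loss='soft_l1');print(w,np.round(o.x,3));print(np.round(o.fun.reshape(-1,2),1).tolist())
p=o.x
print('screw',W(p,(41,0,68.5)),'nest',W(p,(25,0,22)))
# brass mask in top & scene
for cam in('top','scene'):
    im=vision.get_image(cam);hsv=cv2.cvtColor(im,cv2.COLOR_RGB2HSV)
    for n in('blank','screw_grip'):
        for m in nets.masks_of(n,cam)[:4]:
            ys,xs=np.nonzero(m['mask']);c=(xs.mean(),ys.mean())
            print(cam,n,round(m['conf'],2),np.round(m['rect'],1),np.round(c,1),np.round(ray(cam,c,34 if n=='blank' else 70),1))
    print(cam,'pred screw top',proj(cam,W(p,(41,0,77))), 'if z=46:',proj(cam,W(p,(41,0,51))))
```

```text
t [ 5.45222e+02 -3.06400e+00 -1.72000e-01]
[[0.1, -0.0], [0.1, 1.8], [-0.1, -0.3], [-0.1, -1.0], [0.0, 0.1], [0.0, 0.0]]
s [ 5.43468e+02 -5.22000e-01 -1.83000e-01]
[[0.6, -0.9], [-0.5, 0.2], [-1.1, 0.1], [0.8, -1.2], [-0.2, 0.4], [0.2, 0.8]]
ts [ 5.44714e+02 -2.15800e+00 -1.77000e-01]
[[-0.4, 0.0], [-0.4, 2.0], [-0.3, -0.0], [-0.3, -0.9], [-0.2, 0.2], [-0.2, 0.2], [0.1, -0.4], [-1.0, 0.8], [-1.1, 0.7], [0.7, -0.8], [-0.3, 0.9], [0.1, 1.4]]
screw [np.float64(585.0767457744636), np.float64(-9.360405459870192), 68.5] nest [np.float64(569.3255331880421), np.float64(-6.54983575652572), 22]
top blank 0.89 [313.  196.4  17.6  17.3] [322.5 205.1] [541.9  -1.7  34. ]
top blank 0.86 [357.6 221.1  24.4  23.2] [369.3 232.6] [ 463.  -139.4   34. ]
top blank 0.74 [299.5 138.1  19.8  18.6] [307.8 145.2] [722.9  45.6  34. ]
top blank 0.64 [262.  220.7  24.   22. ] [275.  234.3] [453.7 136.3  34. ]
top pred screw top [325.30857984 188.4239107 ] if z=46: [325.34269287 189.8421046 ]
scene blank 0.87 [243.1 202.   20.1  20.5] [253.5 210.9] [ 483.1 -147.    34. ]
scene blank 0.8 [324.  159.6  20.5  17.3] [335.  170.5] [474.7 128.6  34. ]
scene blank 0.6 [351.2 239.1  24.2  21.4] [363.8 247.4] [741.8  35.   34. ]
scene blank 0.53 [300.3 194.6  18.6  17.6] [307.9 201.5] [534.1  -3.3  34. ]
scene screw_grip 0.41 [311.4 198.9   9.9  13.5] [316.  205.1] [582.5  -8.1  70. ]
scene pred screw top [316.20250593 204.19854061] if z=46: [316.10109271 210.44181761]
```

View pics/sc1.png

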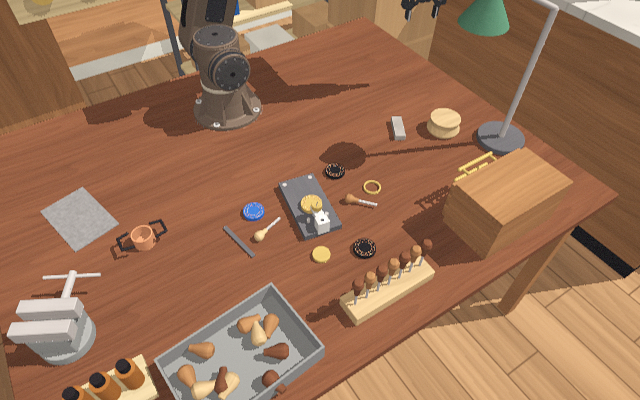

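View pics/top1.png

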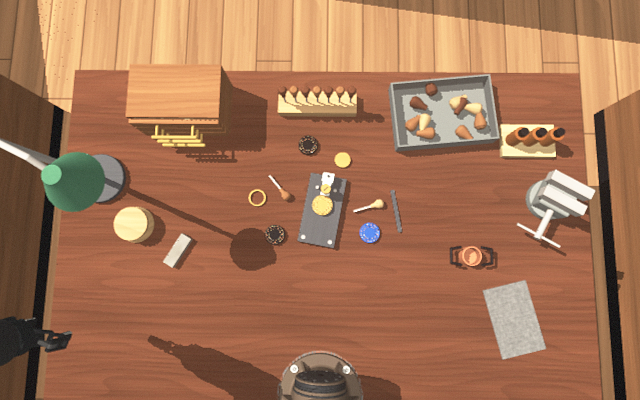

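Scene: a tall lamp stands at the left (top px ~(80,180)), well away from the path. The arm starts at lower left and the bed is at the centre. I move behind the blank with the fingers shut.

Request:
{"api": "step_arm", "payload": {
  "deltas": [
    {"dx": 227,"dy": 258,"dz": 60,"az": -0.07,"claw": 0},
    {"dx": 227,"dy": 258,"dz": 60,"az": -0.07,"claw": 0},
    {"dx": 227,"dy": 258,"dz": 60,"az": -0.07,"claw": 0},
    {"dx": 227,"dy": 258,"dz": 60,"az": -0.07,"claw": 0},
    {"dx": 227,"dy": 258,"dz": 60,"az": -0.07,"claw": 0},
    {"dx": 227,"dy": 258,"dz": 60,"az": -0.07,"claw": 0},
    {"dx": 227,"dy": 258,"dz": 60,"az": -0.07,"claw": 0},
    {"dx": 454,"dy": 516,"dz": 110,"az": -0.142,"claw": 0},
    {"dx": 454,"dy": 516,"dz": 110,"az": -0.142,"claw": 0},
    {"dx": 454,"dy": 516,"dz": 110,"az": -0.142,"claw": 0},
    {"dx": 454,"dy": 516,"dz": 110,"az": -0.142,"claw": 0},
    {"dx": 454,"dy": 516,"dz": 110,"az": -0.142,"claw": 0}
  ]
}}

```text
invalid input
```

```bash
cat >> h.py <<'E'
from scipy.spatial.transform import Rotation as Ro
def to(x,y,z,yaw):  # tool-frame delta to a world TCP pose, tool down, tool x at yaw
    s=arm.state();q=s['ee_rot'];R=Ro.from_quat([q[1],q[2],q[3],q[0]])
    Rt=Ro.from_matrix([[np.cos(yaw),np.sin(yaw),0],[np.sin(yaw),-np.cos(yaw),0],[0,0,-1]])
    d=R.inv().apply(np.array([x,y,z])-s['tool_pos']);r=(R.inv()*Rt).as_rotvec()
    print('delta',np.round(d,1),np.round(r,3));rep()
def rep():
    s=arm.state();q=s['ee_rot'];m=Ro.from_quat([q[1],q[2],q[3],q[0]]).as_matrix()
    print('t',round(s['t'],2),'pos',np.round(s['tool_pos'],1),'yaw',round(np.arctan2(m[1,0],m[0,0]),3),'j',np.round(s['joint_pos'],2),'F',np.round(s['ft_force'],1),'M',np.round(s['wrist_torque'],3),'op',round(s['opening'],3))
E
python3 -c "
from h import *
to(481,9,120,-.175)"
```

```text
delta [454.3 516.6 111.3] [-0.    -0.    -0.142]
t 0.9 pos [210.3 641.4 231.4] yaw -0.317 j [ 1.54  0.36  0.01  0.   -1.22 -0.29] F [ 0.6  0.1 -0.3] M [0.013 0.06  0.042] op 1.001
```

Request:
{"api": "step_arm", "payload": {
  "deltas": [
    {"dx": 27,"dy": 30,"dz": 8,"ax": 0,"ay": 0,"az": -0.01,"claw": 0},
    {"dx": 227,"dy": 258,"dz": 60,"ax": 0,"ay": 0,"az": -0.07,"claw": 0}
  ],
  "force": 30
}}

```text
t: 1.07
tool_pos: [242.3, 567.0, 215.1]
ee_rot: [0.0, 0.993, -0.122, 0.0]
ft_force: [0.8, -0.1, -1.0]
opening: 0.749
```

```bash
python3 -c "
from h import *
to(481,9,120,-.175)"
```

```text
delta [366.9 483.4  95.4] [ 0.   -0.   -0.07]
t 1.07 pos [242.3 567.  215.1] yaw -0.245 j [ 1.48  0.27 -0.15  0.   -1.15 -0.16] F [ 0.8 -0.1 -1. ] M [-0.071 -0.148  0.015] op 0.749
```

Request:
{"api": "step_arm", "payload": {
  "deltas": [
    {"dx": 366.9,"dy": 483.4,"dz": 95,"ax": 0,"ay": 0,"az": -0.07,"claw": 0},
    {"dx": 366.9,"dy": 483.4,"dz": 95,"ax": 0,"ay": 0,"az": -0.07,"claw": 0},
    {"dx": 366.9,"dy": 483.4,"dz": 95,"ax": 0,"ay": 0,"az": -0.07,"claw": 0},
    {"dx": 366.9,"dy": 483.4,"dz": 95,"ax": 0,"ay": 0,"az": -0.07,"claw": 0},
    {"dx": 366.9,"dy": 483.4,"dz": 95,"ax": 0,"ay": 0,"az": -0.07,"claw": 0},
    {"dx": 366.9,"dy": 483.4,"dz": 95,"ax": 0,"ay": 0,"az": -0.07,"claw": 0},
    {"dx": 366.9,"dy": 483.4,"dz": 95,"ax": 0,"ay": 0,"az": -0.07,"claw": 0},
    {"dx": 366.9,"dy": 483.4,"dz": 95,"ax": 0,"ay": 0,"az": -0.07,"claw": 0},
    {"dx": 366.9,"dy": 483.4,"dz": 95,"ax": 0,"ay": 0,"az": -0.07,"claw": 0},
    {"dx": 366.9,"dy": 483.4,"dz": 95,"ax": 0,"ay": 0,"az": -0.07,"claw": 0},
    {"dx": 366.9,"dy": 483.4,"dz": 95,"ax": 0,"ay": 0,"az": -0.07,"claw": 0},
    {"dx": 366.9,"dy": 483.4,"dz": 95,"ax": 0,"ay": 0,"az": -0.07,"claw": 0}
  ]
}}

```text
t: 2.07
tool_pos: [436.7, 110.4, 139.2]
ee_rot: [-0.0, 0.996, -0.088, 0.001]
ft_force: [0.8, 0.9, -0.7]
opening: 0.0
```

```bash
python3 -c "
from h import *
to(481,9,27,-.175)"
```

```text
delta [ 61.3  92.2 112.2] [-0.001 -0.001 -0.001]
t 2.07 pos [436.7 110.4 139.2] yaw -0.176 j [ 0.69  0.07 -0.6   0.   -0.9   0.71] F [ 0.8  0.9 -0.7] M [ 0.119 -0.147  0.017] op 0.0
```

Request:
{"api": "step_arm", "payload": {
  "deltas": [
    {"dx": 61.3,"dy": 92.2,"dz": 30,"ax": 0,"ay": 0,"az": 0,"claw": 0},
    {"dx": 61.3,"dy": 92.2,"dz": 30,"ax": 0,"ay": 0,"az": 0,"claw": 0},
    {"dx": 61.3,"dy": 92.2,"dz": 30,"ax": 0,"ay": 0,"az": 0,"claw": 0},
    {"dx": 61.3,"dy": 92.2,"dz": 30,"ax": 0,"ay": 0,"az": 0,"claw": 0},
    {"dx": 61.3,"dy": 92.2,"dz": 60,"ax": 0,"ay": 0,"az": 0,"claw": 0},
    {"dx": 61.3,"dy": 92.2,"dz": 90,"ax": 0,"ay": 0,"az": 0,"claw": 0},
    {"dx": 61.3,"dy": 92.2,"dz": 104,"ax": 0,"ay": 0,"az": 0,"claw": 0},
    {"dx": 61.3,"dy": 92.2,"dz": 112,"ax": 0,"ay": 0,"az": 0,"claw": 0},
    {"dx": 61.3,"dy": 92.2,"dz": 112,"ax": 0,"ay": 0,"az": 0,"claw": 0}
  ]
}}

```text
t: 2.82
tool_pos: [479.5, 10.4, 25.6]
ee_rot: [0.001, 0.996, -0.088, -0.001]
ft_force: [-0.2, 0.9, 0.0]
opening: -0.005
```

```bash
python3 -c "
from h import *
rep(); save('sc2','scene',(250,140,110,110),5); save('t2','top',(270,150,110,110),5); 
a=cv2.imread('pics/sc2.png');b=cv2.imread('pics/t2.png');cv2.imwrite('pics/m2.png',cv2.resize(np.hstack([b,a]),(800,400)))"
```

```text
t 2.82 pos [479.5  10.4  25.6] yaw -0.177 j [ 0.43  0.29 -0.66 -0.   -0.62  0.96] F [-0.2  0.9  0. ] M [-0.025 -0.013  0.02 ] op -0.005
```

View pics/m2.png

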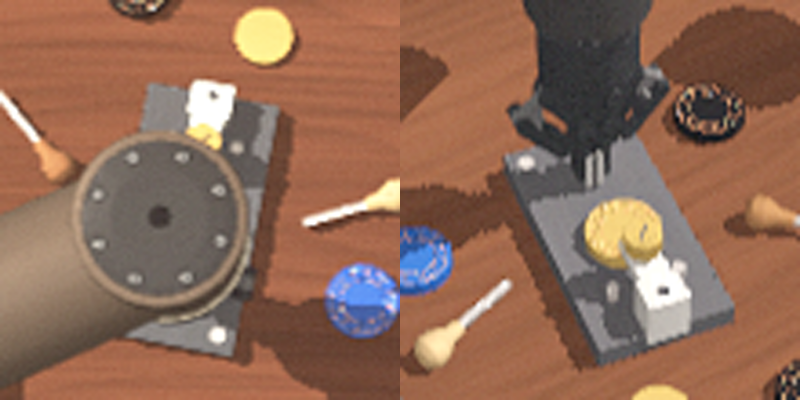

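Fingers are behind the blank and centred (scene crop ~(595,165) vs blank (622,230)). I push slowly.

Request:
{"api": "step_arm", "payload": {
  "deltas": [
    {"dx": 5,"dy": 0,"dz": 0,"ax": 0,"ay": 0,"az": 0,"claw": 0},
    {"dx": 10,"dy": 0,"dz": 0,"ax": 0,"ay": 0,"az": 0,"claw": 0},
    {"dx": 14,"dy": 0,"dz": 0,"ax": 0,"ay": 0,"az": 0,"claw": 0},
    {"dx": 17,"dy": 0,"dz": 0,"ax": 0,"ay": 0,"az": 0,"claw": 0},
    {"dx": 20,"dy": 0,"dz": 0,"ax": 0,"ay": 0,"az": 0,"claw": 0},
    {"dx": 23,"dy": 0,"dz": 0,"ax": 0,"ay": 0,"az": 0,"claw": 0},
    {"dx": 26,"dy": 0,"dz": 0,"ax": 0,"ay": 0,"az": 0,"claw": 0},
    {"dx": 29,"dy": 0,"dz": 0,"ax": 0,"ay": 0,"az": 0,"claw": 0},
    {"dx": 32,"dy": 0,"dz": 0,"ax": 0,"ay": 0,"az": 0,"claw": 0},
    {"dx": 35,"dy": 0,"dz": 0,"ax": 0,"ay": 0,"az": 0,"claw": 0},
    {"dx": 37,"dy": 0,"dz": 0,"ax": 0,"ay": 0,"az": 0,"claw": 0},
    {"dx": 39,"dy": 0,"dz": 0,"ax": 0,"ay": 0,"az": 0,"claw": 0}
  ]
}}

```text
t: 3.92
tool_pos: [518.1, 3.5, 26.7]
ee_rot: [0.0, 0.996, -0.088, -0.001]
ft_force: [-3.6, 0.4, 1.4]
opening: -0.003
```

```bash
python3 -c "
from h import *
rep()"
```

```text
t 3.92 pos [518.1   3.5  26.7] yaw -0.177 j [ 0.39  0.34 -0.58 -0.   -0.66  1.01] F [-3.6  0.4  1.4] M [0.155 1.271 0.036] op -0.003
```

Request:
{"api": "step_arm", "payload": {
  "deltas": [
    {"dx": 1.5,"dy": 0,"dz": 0,"ax": 0,"ay": 0,"az": 0,"claw": 0},
    {"dx": 3,"dy": 0,"dz": 0,"ax": 0,"ay": 0,"az": 0,"claw": 0},
    {"dx": 4.5,"dy": 0,"dz": 0,"ax": 0,"ay": 0,"az": 0,"claw": 0},
    {"dx": 6,"dy": 0,"dz": 0,"ax": 0,"ay": 0,"az": 0,"claw": 0},
    {"dx": 6.5,"dy": 0,"dz": 0,"ax": 0,"ay": 0,"az": 0,"claw": 0}
  ]
}}

```text
t: 4.33
tool_pos: [525.5, 2.7, 26.9]
ee_rot: [-0.0, 0.996, -0.088, 0.0]
ft_force: [-1.6, 0.7, -1.0]
opening: -0.001
```

Request:
{"api": "step_arm", "payload": {
  "deltas": [
    {"dx": 0.5,"dy": 0,"dz": 0,"ax": 0,"ay": 0,"az": 0,"claw": 0},
    {"dx": 1,"dy": 0,"dz": 0,"ax": 0,"ay": 0,"az": 0,"claw": 0}
  ]
}}

```text
t: 4.5
tool_pos: [526.2, 2.4, 26.9]
ee_rot: [0.0, 0.996, -0.088, -0.0]
ft_force: [-1.8, 0.5, -0.4]
opening: -0.004
```

Request:
{"api": "step_arm", "payload": {
  "deltas": [
    {"dx": 0.5,"dy": 0,"dz": 0,"ax": 0,"ay": 0,"az": 0,"claw": 0},
    {"dx": 1,"dy": 0,"dz": 0,"ax": 0,"ay": 0,"az": 0,"claw": 0}
  ]
}}

```text
t: 4.67
tool_pos: [527.1, 2.3, 26.9]
ee_rot: [-0.0, 0.996, -0.088, -0.0]
ft_force: [-0.6, 0.6, -0.5]
opening: 0.0
```

Request:
{"api": "step_arm", "payload": {
  "deltas": [
    {"dx": 0.5,"dy": 0,"dz": 0,"ax": 0,"ay": 0,"az": 0,"claw": 0},
    {"dx": 1,"dy": 0,"dz": 0,"ax": 0,"ay": 0,"az": 0,"claw": 0}
  ]
}}

```text
t: 4.83
tool_pos: [527.7, 2.0, 26.9]
ee_rot: [0.0, 0.996, -0.088, -0.0]
ft_force: [-3.4, 0.4, -0.0]
opening: -0.003
```

Request:
{"api": "step_arm", "payload": {
  "deltas": [
    {"dx": 0.5,"dy": 0,"dz": 0,"ax": 0,"ay": 0,"az": 0,"claw": 0},
    {"dx": 1,"dy": 0,"dz": 0,"ax": 0,"ay": 0,"az": 0,"claw": 0}
  ]
}}

```text
t: 5.0
tool_pos: [527.9, 1.7, 26.8]
ee_rot: [0.0, 0.996, -0.088, -0.001]
ft_force: [-6.7, 2.1, 3.4]
opening: 0.002
```

Request:
{"api": "step_arm", "payload": {
  "deltas": [
    {"dx": 0.4,"dy": 0,"dz": 0,"ax": 0,"ay": 0,"az": 0,"claw": 0},
    {"dx": 0.8,"dy": 0,"dz": 0,"ax": 0,"ay": 0,"az": 0,"claw": 0}
  ]
}}

```text
t: 5.17
tool_pos: [528.1, 1.5, 26.7]
ee_rot: [0.0, 0.996, -0.089, -0.002]
ft_force: [-9.4, 2.6, 6.8]
opening: -0.002
```

Request:
{"api": "step_arm", "payload": {
  "deltas": [
    {"dx": -10,"dy": 0,"dz": 0,"ax": 0,"ay": 0,"az": 0,"claw": 0},
    {"dx": -40,"dy": 0,"dz": -10,"ax": 0,"ay": 0,"az": 0,"claw": 0},
    {"dx": -60,"dy": 0,"dz": -50,"ax": 0,"ay": 0,"az": 0,"claw": 0.3},
    {"dx": -60,"dy": 0,"dz": -90,"ax": 0,"ay": 0,"az": 0,"claw": 0.5},
    {"dx": -60,"dy": -40,"dz": -120,"ax": 0,"ay": 0,"az": 0,"claw": 0.6},
    {"dx": -60,"dy": -80,"dz": -120,"ax": 0,"ay": 0,"az": 0,"claw": 0.6},
    {"dx": -60,"dy": -120,"dz": -120,"ax": 0,"ay": 0,"az": 0,"claw": 0.6},
    {"dx": -60,"dy": -140,"dz": -120,"ax": 0,"ay": 0,"az": 0,"claw": 0.6},
    {"dx": -60,"dy": -140,"dz": -120,"ax": 0,"ay": 0,"az": 0,"claw": 0.6}
  ]
}}

```text
t: 5.92
tool_pos: [497.3, 154.8, 148.0]
ee_rot: [-0.001, 0.996, -0.087, 0.002]
ft_force: [0.4, 0.1, 0.7]
opening: 0.598
```

```bash
python3 -c "
from h import *
rep(); save('sc3','scene',(270,160,90,90),6); save('t3','top',(280,155,90,90),6); 
a=cv2.imread('pics/sc3.png');b=cv2.imread('pics/t3.png');cv2.imwrite('pics/m3.png',cv2.resize(np.hstack([b,a]),(800,400)))
for cam in('top','scene'):
  for r in nets.masks_of('blank',cam)[:4]:
    m=r['mask'].nonzero();c=(m[1].mean(),m[0].mean());print(cam,round(r['conf'],2),np.round(r['rect'],1),np.round(ray(cam,c,34),1))
"
```

```text
t 5.92 pos [497.3 154.8 148. ] yaw -0.173 j [ 0.68  0.18 -0.45  0.   -0.94  0.72] F [0.4 0.1 0.7] M [-0.01  -0.033  0.036] op 0.598
top 0.78 [264.6 224.9  21.1  18.7] [453.2 136.4  34. ]
top 0.75 [314.8 190.4  16.1  13.7] [560.5  -2.1  34. ]
top 0.57 [300.2 137.3  16.6  19.7] [722.3  44.3  34. ]
scene 0.77 [241.7 201.4  21.1  20. ] [ 482.9 -147.5   34. ]
scene 0.68 [357.3 236.8  16.7  23.2] [742.2  36.4  34. ]
scene 0.67 [325.1 160.4  19.7  18.4] [473.5 128.5  34. ]
```

View pics/m3.png

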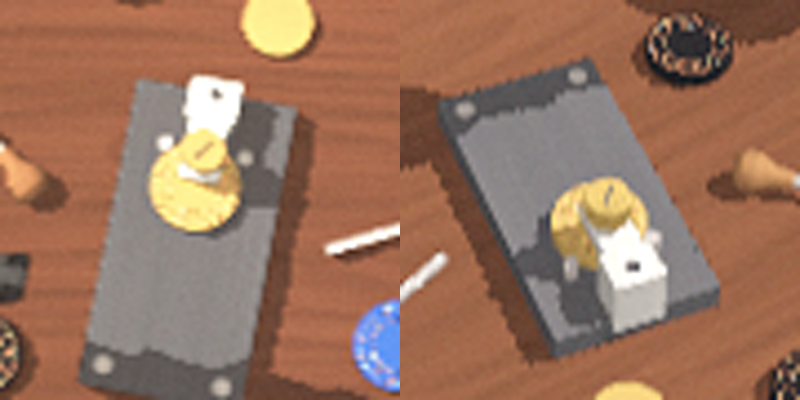

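```bash
cat >> h.py <<'E'
def blankfit(u=np.array([.985,-.174])):
    # model fit: brass mask of the blank's free (rear) rim in top image, metric on plane z=34
    from scipy.optimize import least_squares
    im=vision.get_image('top')[150:240,280:370]
    s=8;g=cv2.resize(im,None,fx=s,fy=s,interpolation=cv2.INTER_CUBIC).astype(int)
    m=((g[...,0]-g[...,2])>60)&(g[...,1]>110)
    n,l,st,ce=cv2.connectedComponentsWithStats(m.astype(np.uint8))
    k=l[int((197-150)*s),int((323.5-280)*s)]
    cs,_=cv2.findContours((l==k).astype(np.uint8),0,cv2.CHAIN_APPROX_NONE)
    c=max(cs,key=len)[:,0]; px=np.c_[(c[:,0]+.5)/s-.5+280,(c[:,1]+.5)/s-.5+150]
    P=np.array([ray('top',p,34)[:2] for p in px])
    c0=np.array([565.,-4])
    f=lambda q:np.hypot(*(P[sel]-q[:2]).T)-q[2]
    q=np.r_[c0,30]
    for _ in range(4):
        d=(P-q[:2]); a=d@u; sel=(a<3)&(np.hypot(*d.T)<36)
        q=least_squares(f,q,loss='soft_l1').x
    pins=[]
    for r0 in((317.4,187),(335.3,190.3)):
        x0,y0=int((r0[0]-280)*s),int((r0[1]-150)*s);w=22
        sub=g[y0-w:y0+w,x0-w:x0+w]; b=(sub.min(2)-sub.min()).clip(0)**2*1.; 
        yy,xx=np.mgrid[-w:w,-w:w]; cx,cy=(b*xx).sum()/b.sum(),(b*yy).sum()/b.sum()
        pins.append(ray('top',((x0+cx+.5)/s-.5+280,(y0+cy+.5)/s-.5+150),34)[:2])
    print('circle',np.round(q,1),'n',sel.sum(),'pins',np.round(pins,1).tolist(),'dist',[round(float(np.hypot(*(p-q[:2]))),1) for p in pins])
E
python3 -c "
from h import *
blankfit()"
```

```text
circle [568.1  -4.   30.7] n 252 pins [[596.8, 16.2], [587.4, -36.9]] dist [35.1, 38.1]
```

The fit shows the blank touching only the left pin: 35.1 mm to the left pin, 38.1 mm to the right, where 35 is home. It jammed there by friction. I'll nudge it from rear-left, with the direction turned about 25° toward the right pin.

```bash
python3 -c "
from h import *
to(524.2,25.5,27,-.61)"
```

```text
delta [ 50.4 117.  119.9] [-0.    -0.     0.433]
t 6.17 pos [495.2 149.5 147. ] yaw -0.177 j [ 0.67  0.17 -0.45  0.   -0.95  0.72] F [-0.5 -0.8 -0.5] M [-0.028 -0.011 -0.026] op 0.603
```

Request:
{"api": "step_arm", "payload": {
  "deltas": [
    {"dx": 17,"dy": 40,"dz": 20,"ax": 0,"ay": 0,"az": 0.11,"claw": 0},
    {"dx": 34,"dy": 80,"dz": 40,"ax": 0,"ay": 0,"az": 0.22,"claw": 0},
    {"dx": 50.4,"dy": 117,"dz": 50,"ax": 0,"ay": 0,"az": 0.33,"claw": 0},
    {"dx": 50.4,"dy": 117,"dz": 60,"ax": 0,"ay": 0,"az": 0.433,"claw": 0},
    {"dx": 50.4,"dy": 117,"dz": 60,"ax": 0,"ay": 0,"az": 0.433,"claw": 0},
    {"dx": 50.4,"dy": 117,"dz": 60,"ax": 0,"ay": 0,"az": 0.433,"claw": 0},
    {"dx": 50.4,"dy": 117,"dz": 90,"ax": 0,"ay": 0,"az": 0.433,"claw": 0},
    {"dx": 50.4,"dy": 117,"dz": 110,"ax": 0,"ay": 0,"az": 0.433,"claw": 0},
    {"dx": 50.4,"dy": 117,"dz": 120,"ax": 0,"ay": 0,"az": 0.433,"claw": 0},
    {"dx": 50.4,"dy": 117,"dz": 120,"ax": 0,"ay": 0,"az": 0.433,"claw": 0},
    {"dx": 50.4,"dy": 117,"dz": 120,"ax": 0,"ay": 0,"az": 0.433,"claw": 0}
  ]
}}

```text
t: 7.08
tool_pos: [524.7, 26.6, 27.5]
ee_rot: [0.0, 0.954, -0.299, 0.0]
ft_force: [0.3, -0.2, -0.8]
opening: -0.007
```

```bash
python3 -c "
from h import *
to(536.5,16.9,27,-.61)"
```

```text
delta [15.2  1.2  0.5] [ 0.    -0.     0.002]
t 7.08 pos [524.7  26.6  27.5] yaw -0.608 j [ 0.42  0.34 -0.56  0.   -0.67  0.54] F [ 0.3 -0.2 -0.8] M [ 0.003 -0.034 -0.021] op -0.007
```

Request:
{"api": "step_arm", "payload": {
  "deltas": [
    {"dx": 2,"dy": 1,"dz": 0,"ax": 0,"ay": 0,"az": 0,"claw": 0},
    {"dx": 5,"dy": 1,"dz": 0,"ax": 0,"ay": 0,"az": 0,"claw": 0},
    {"dx": 8,"dy": 1,"dz": 0,"ax": 0,"ay": 0,"az": 0,"claw": 0},
    {"dx": 10,"dy": 1,"dz": 0,"ax": 0,"ay": 0,"az": 0,"claw": 0},
    {"dx": 11,"dy": 1,"dz": 0,"ax": 0,"ay": 0,"az": 0,"claw": 0},
    {"dx": 12,"dy": 1,"dz": 0,"ax": 0,"ay": 0,"az": 0,"claw": 0},
    {"dx": 12.5,"dy": 1,"dz": 0,"ax": 0,"ay": 0,"az": 0,"claw": 0}
  ]
}}

```text
t: 7.67
tool_pos: [534.1, 18.1, 27.0]
ee_rot: [-0.0, 0.954, -0.3, -0.0]
ft_force: [-2.6, 3.5, 3.0]
opening: 0.006
```

Request:
{"api": "step_arm", "payload": {
  "deltas": [
    {"dx": 0.5,"dy": 0,"dz": 0,"ax": 0,"ay": 0,"az": 0,"claw": 0},
    {"dx": 1,"dy": 0,"dz": 0,"ax": 0,"ay": 0,"az": 0,"claw": 0}
  ]
}}

```text
t: 7.83
tool_pos: [534.2, 17.8, 26.9]
ee_rot: [0.0, 0.954, -0.3, -0.001]
ft_force: [-6.4, 5.5, 4.7]
opening: 0.001
```

Request:
{"api": "step_arm", "payload": {
  "deltas": [
    {"dx": 0.5,"dy": 0,"dz": 0,"ax": 0,"ay": 0,"az": 0,"claw": 0},
    {"dx": 1,"dy": 0,"dz": 0,"ax": 0,"ay": 0,"az": 0,"claw": 0}
  ]
}}

```text
t: 8.0
tool_pos: [534.4, 17.2, 26.9]
ee_rot: [0.0, 0.954, -0.3, -0.001]
ft_force: [-8.1, 7.1, 6.9]
opening: -0.002
```

Request:
{"api": "step_arm", "payload": {
  "deltas": [
    {"dx": 0.5,"dy": 0,"dz": 0,"ax": 0,"ay": 0,"az": 0,"claw": 0},
    {"dx": 1,"dy": 0,"dz": 0,"ax": 0,"ay": 0,"az": 0,"claw": 0}
  ]
}}

```text
t: 8.17
tool_pos: [534.6, 16.7, 26.9]
ee_rot: [0.0, 0.954, -0.3, -0.001]
ft_force: [-10.6, 8.1, 9.8]
opening: 0.002
```

Request:
{"api": "step_arm", "payload": {
  "deltas": [
    {"dx": -10,"dy": 0,"dz": 0,"ax": 0,"ay": 0,"az": 0,"claw": 0},
    {"dx": -40,"dy": 0,"dz": -10,"ax": 0,"ay": 0,"az": 0,"claw": 0},
    {"dx": -60,"dy": -20,"dz": -50,"ax": 0,"ay": 0,"az": 0,"claw": 0},
    {"dx": -60,"dy": -50,"dz": -60,"ax": 0,"ay": 0,"az": 0,"claw": 0},
    {"dx": -60,"dy": -90,"dz": -60,"ax": 0,"ay": 0,"az": 0,"claw": 0},
    {"dx": -60,"dy": -120,"dz": -60,"ax": 0,"ay": 0,"az": 0,"claw": 0},
    {"dx": -60,"dy": -120,"dz": -60,"ax": 0,"ay": 0,"az": 0,"claw": 0},
    {"dx": -60,"dy": -120,"dz": -60,"ax": 0,"ay": 0,"az": 0,"claw": 0}
  ]
}}

```text
t: 8.83
tool_pos: [556.4, 150.6, 86.5]
ee_rot: [0.0, 0.954, -0.299, -0.0]
ft_force: [-0.1, -0.6, 0.5]
opening: 0.0
```

```bash
python3 -c "
from h import *
rep();blankfit();blankfit()
save('t4','top',(285,160,75,75),8)"
```

```text
t 8.83 pos [556.4 150.6  86.5] yaw -0.608 j [ 0.6   0.33 -0.39  0.   -0.85  0.36] F [-0.1 -0.6  0.5] M [-0.089  0.095 -0.015] op 0.0
circle [568.5  -4.9  30.6] n 251 pins [[596.9, 16.3], [587.4, -36.9]] dist [35.4, 37.2]
circle [568.5  -4.9  30.5] n 250 pins [[596.9, 16.3], [587.4, -36.9]] dist [35.4, 37.2]
```

View pics/t4.png

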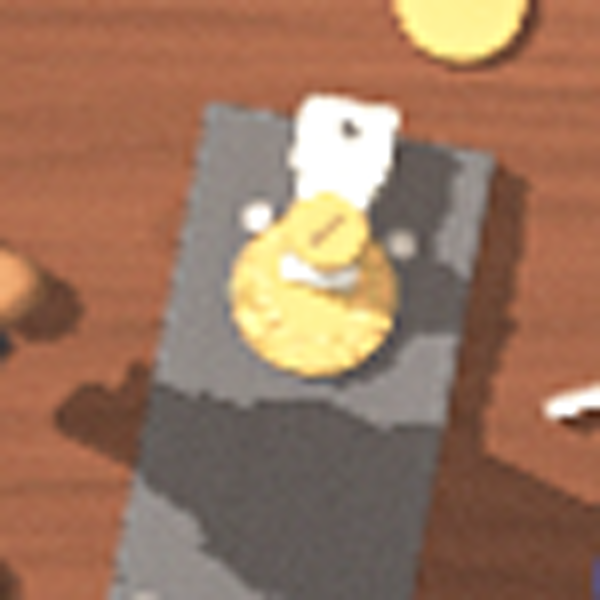

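Better: 35.4 / 37.2 mm, but the right-hand gap may still be about 1-2 mm. I'll nudge again, aimed more directly at the right pin (-45°), where friction cannot jam it.

```bash
python3 -c "
from h import *
to(539,38,27,-.965)"
```

```text
delta [50.  99.7 59.6] [0.001 0.    0.355]
t 8.98 pos [555.2 148.5  86.5] yaw -0.61 j [ 0.6   0.33 -0.4  -0.   -0.85  0.36] F [-0.5 -1.6 -0. ] M [-0.043  0.036  0.01 ] op -0.0
```

Request:
{"api": "step_arm", "payload": {
  "deltas": [
    {"dx": 18,"dy": 36,"dz": -10,"ax": 0,"ay": 0,"az": 0.12,"claw": 0},
    {"dx": 36,"dy": 72,"dz": -10,"ax": 0,"ay": 0,"az": 0.24,"claw": 0},
    {"dx": 50,"dy": 99.7,"dz": -10,"ax": 0,"ay": 0,"az": 0.355,"claw": 0},
    {"dx": 50,"dy": 99.7,"dz": -10,"ax": 0,"ay": 0,"az": 0.355,"claw": 0},
    {"dx": 50,"dy": 99.7,"dz": 10,"ax": 0,"ay": 0,"az": 0.355,"claw": 0},
    {"dx": 50,"dy": 99.7,"dz": 30,"ax": 0,"ay": 0,"az": 0.355,"claw": 0},
    {"dx": 50,"dy": 99.7,"dz": 50,"ax": 0,"ay": 0,"az": 0.355,"claw": 0},
    {"dx": 50,"dy": 99.7,"dz": 59,"ax": 0,"ay": 0,"az": 0.355,"claw": 0},
    {"dx": 50,"dy": 99.7,"dz": 59,"ax": 0,"ay": 0,"az": 0.355,"claw": 0},
    {"dx": 50,"dy": 99.7,"dz": 59,"ax": 0,"ay": 0,"az": 0.355,"claw": 0}
  ]
}}

```text
t: 9.82
tool_pos: [539.8, 38.4, 28.1]
ee_rot: [0.0, 0.886, -0.464, -0.0]
ft_force: [0.4, 0.5, 0.7]
opening: 0.002
```

Request:
{"api": "step_arm", "payload": {
  "deltas": [
    {"dx": 2,"dy": 0,"dz": 0,"ax": 0,"ay": 0,"az": 0,"claw": 0},
    {"dx": 5,"dy": 0,"dz": 0,"ax": 0,"ay": 0,"az": 0,"claw": 0},
    {"dx": 8,"dy": 0,"dz": 0,"ax": 0,"ay": 0,"az": 0,"claw": 0},
    {"dx": 9,"dy": 0,"dz": 0,"ax": 0,"ay": 0,"az": 0,"claw": 0},
    {"dx": 10,"dy": 0,"dz": 0,"ax": 0,"ay": 0,"az": 0,"claw": 0}
  ]
}}

```text
t: 10.23
tool_pos: [546.1, 30.4, 28.4]
ee_rot: [-0.0, 0.886, -0.464, 0.0]
ft_force: [0.4, 0.8, 0.2]
opening: 0.002
```

Request:
{"api": "step_arm", "payload": {
  "deltas": [
    {"dx": 0.5,"dy": 0,"dz": 0,"ax": 0,"ay": 0,"az": 0,"claw": 0},
    {"dx": 1,"dy": 0,"dz": 0,"ax": 0,"ay": 0,"az": 0,"claw": 0}
  ]
}}

```text
t: 10.4
tool_pos: [546.3, 29.6, 28.0]
ee_rot: [-0.0, 0.886, -0.464, 0.0]
ft_force: [-0.8, -0.1, 1.0]
opening: 0.003
```

Request:
{"api": "step_arm", "payload": {
  "deltas": [
    {"dx": 0.5,"dy": 0,"dz": 0,"ax": 0,"ay": 0,"az": 0,"claw": 0},
    {"dx": 1,"dy": 0,"dz": 0,"ax": 0,"ay": 0,"az": 0,"claw": 0}
  ]
}}

```text
t: 10.57
tool_pos: [546.7, 29.0, 27.9]
ee_rot: [-0.0, 0.886, -0.464, -0.0]
ft_force: [-2.8, 2.9, 1.3]
opening: 0.0
```

Request:
{"api": "step_arm", "payload": {
  "deltas": [
    {"dx": 0.5,"dy": 0,"dz": 0,"ax": 0,"ay": 0,"az": 0,"claw": 0},
    {"dx": 1,"dy": 0,"dz": 0,"ax": 0,"ay": 0,"az": 0,"claw": 0}
  ]
}}

```text
t: 10.73
tool_pos: [547.2, 28.3, 27.9]
ee_rot: [0.0, 0.886, -0.464, -0.0]
ft_force: [-1.6, 1.7, 2.2]
opening: 0.0
```

Request:
{"api": "step_arm", "payload": {
  "deltas": [
    {"dx": 0.4,"dy": 0,"dz": 0,"ax": 0,"ay": 0,"az": 0,"claw": 0},
    {"dx": 0.8,"dy": 0,"dz": 0,"ax": 0,"ay": 0,"az": 0,"claw": 0}
  ]
}}

```text
t: 10.9
tool_pos: [547.7, 27.6, 27.9]
ee_rot: [-0.0, 0.886, -0.464, -0.0]
ft_force: [-3.6, 4.9, 1.3]
opening: 0.002
```

Request:
{"api": "step_arm", "payload": {
  "deltas": [
    {"dx": 0.4,"dy": 0,"dz": 0,"ax": 0,"ay": 0,"az": 0,"claw": 0},
    {"dx": 0.8,"dy": 0,"dz": 0,"ax": 0,"ay": 0,"az": 0,"claw": 0}
  ]
}}

```text
t: 11.07
tool_pos: [547.9, 27.3, 27.9]
ee_rot: [-0.0, 0.886, -0.464, -0.0]
ft_force: [-6.1, 9.7, 3.4]
opening: 0.003
```

Request:
{"api": "step_arm", "payload": {
  "deltas": [
    {"dx": 0.4,"dy": 0,"dz": 0,"ax": 0,"ay": 0,"az": 0,"claw": 0},
    {"dx": 0.8,"dy": 0,"dz": 0,"ax": 0,"ay": 0,"az": 0,"claw": 0}
  ]
}}

```text
t: 11.23
tool_pos: [547.9, 27.2, 27.8]
ee_rot: [-0.0, 0.886, -0.464, -0.001]
ft_force: [-7.9, 12.8, 5.5]
opening: -0.0
```

Request:
{"api": "step_arm", "payload": {
  "deltas": [
    {"dx": -10,"dy": 0,"dz": 0,"ax": 0,"ay": 0,"az": 0,"claw": 0},
    {"dx": -25,"dy": 0,"dz": -20,"ax": 0,"ay": 0,"az": 0,"claw": 0.3},
    {"dx": -50,"dy": 0,"dz": -60,"ax": 0,"ay": 0,"az": 0,"claw": 0.5},
    {"dx": -90,"dy": 0,"dz": -90,"ax": 0,"ay": 0,"az": 0,"claw": 0.6},
    {"dx": -120,"dy": 0,"dz": -90,"ax": 0,"ay": 0,"az": 0,"claw": 0.6},
    {"dx": -140,"dy": 0,"dz": -90,"ax": 0,"ay": 0,"az": 0,"claw": 0.6},
    {"dx": -140,"dy": 0,"dz": -90,"ax": 0,"ay": 0,"az": 0,"claw": 0.6}
  ]
}}

```text
t: 11.82
tool_pos: [468.0, 143.9, 119.4]
ee_rot: [-0.002, 0.887, -0.463, 0.001]
ft_force: [-0.6, -0.5, -0.6]
opening: 0.599
```

```bash
python3 -c "
from h import *
rep();blankfit();blankfit()
save('t5','top',(285,160,75,75),8)"
```

```text
t 11.82 pos [468.  143.9 119.4] yaw -0.962 j [ 0.7   0.16 -0.54  0.   -0.86 -0.09] F [-0.6 -0.5 -0.6] M [-0.069  0.075 -0.006] op 0.599
circle [570.1  -6.2  30.8] n 253 pins [[596.9, 16.4], [587.4, -36.9]] dist [35.0, 35.2]
circle [570.1  -6.2  30.8] n 255 pins [[596.9, 16.4], [587.4, -36.9]] dist [35.0, 35.2]
```

Blank home: 35.0 / 35.2 mm to the pins. Next, the thumbscrew.

```bash
python3 -c "
from h import *
to(585.5,-9.2,120,-.175)"
```

```text
delta [190.   -9.8  -1.9] [-0.    -0.    -0.789]
t 11.97 pos [469.  141.3 118. ] yaw -0.964 j [ 0.7   0.16 -0.54  0.   -0.86 -0.09] F [-0.7 -1.1 -0.7] M [-0.036 -0.027 -0.033] op 0.601
```

Request:
{"api": "step_arm", "payload": {
  "deltas": [
    {"dx": 190,"dy": -9.8,"dz": -2,"ax": 0,"ay": 0,"az": -0.789,"claw": 0.6},
    {"dx": 190,"dy": -9.8,"dz": -2,"ax": 0,"ay": 0,"az": -0.789,"claw": 0.6},
    {"dx": 190,"dy": -9.8,"dz": -2,"ax": 0,"ay": 0,"az": -0.789,"claw": 0.6},
    {"dx": 190,"dy": -9.8,"dz": -2,"ax": 0,"ay": 0,"az": -0.789,"claw": 0.6},
    {"dx": 190,"dy": -9.8,"dz": -2,"ax": 0,"ay": 0,"az": -0.789,"claw": 0.6},
    {"dx": 190,"dy": -9.8,"dz": -2,"ax": 0,"ay": 0,"az": -0.789,"claw": 0.6},
    {"dx": 190,"dy": -9.8,"dz": -2,"ax": 0,"ay": 0,"az": -0.789,"claw": 0.6},
    {"dx": 190,"dy": -9.8,"dz": -2,"ax": 0,"ay": 0,"az": -0.789,"claw": 0.6},
    {"dx": 190,"dy": -9.8,"dz": -2,"ax": 0,"ay": 0,"az": -0.789,"claw": 0.6},
    {"dx": 190,"dy": -9.8,"dz": -2,"ax": 0,"ay": 0,"az": -0.789,"claw": 0.6},
    {"dx": 190,"dy": -9.8,"dz": -2,"ax": 0,"ay": 0,"az": -0.789,"claw": 0.6}
  ]
}}

```text
t: 12.88
tool_pos: [585.1, -9.4, 119.8]
ee_rot: [0.0, 0.996, -0.089, -0.0]
ft_force: [-0.3, -0.1, -0.7]
opening: 0.602
```

```bash
python3 -c "
from h import *
to(585.5,-9.2,58.5,-.175)"
```

```text
delta [ 0.3 -0.2 61.3] [ 0.     0.    -0.003]
t 12.88 pos [585.1  -9.4 119.8] yaw -0.178 j [ 0.32  0.31 -0.34  0.   -0.93  1.07] F [-0.3 -0.1 -0.7] M [0.055 0.009 0.016] op 0.602
```

Request:
{"api": "step_arm", "payload": {
  "deltas": [
    {"dx": 0.3,"dy": 0,"dz": 20,"ax": 0,"ay": 0,"az": 0,"claw": 0.6},
    {"dx": 0.3,"dy": 0,"dz": 35,"ax": 0,"ay": 0,"az": 0,"claw": 0.6},
    {"dx": 0.3,"dy": 0,"dz": 48,"ax": 0,"ay": 0,"az": 0,"claw": 0.6},
    {"dx": 0.3,"dy": 0,"dz": 56,"ax": 0,"ay": 0,"az": 0,"claw": 0.6},
    {"dx": 0.3,"dy": 0,"dz": 61,"ax": 0,"ay": 0,"az": 0,"claw": 0.6},
    {"dx": 0.3,"dy": 0,"dz": 61,"ax": 0,"ay": 0,"az": 0,"claw": 0.6},
    {"dx": 0.3,"dy": 0,"dz": 61,"ax": 0,"ay": 0,"az": 0,"claw": 0.6}
  ]
}}

```text
t: 13.47
tool_pos: [585.8, -9.2, 59.3]
ee_rot: [0.0, 0.996, -0.088, 0.0]
ft_force: [-0.1, 0.8, -0.4]
opening: 0.597
```

Request:
{"api": "step_arm", "payload": {
  "deltas": [
    {"dx": 0,"dy": 0,"dz": 0,"ax": 0,"ay": 0,"az": 0,"claw": 0.4},
    {"dx": 0,"dy": 0,"dz": 0,"ax": 0,"ay": 0,"az": 0,"claw": 0.3},
    {"dx": 0,"dy": 0,"dz": 0,"ax": 0,"ay": 0,"az": 0,"claw": 0.2},
    {"dx": 0,"dy": 0,"dz": 0,"ax": 0,"ay": 0,"az": 0,"claw": 0.2},
    {"dx": 0,"dy": 0,"dz": 0,"ax": 0,"ay": 0,"az": 0,"claw": 0.2}
  ],
  "force": 40
}}

```text
t: 13.88
tool_pos: [586.1, -9.4, 59.9]
ee_rot: [-0.0, 0.996, -0.088, 0.001]
ft_force: [-1.4, -0.1, 5.2]
opening: 0.308
```

```bash
python3 -c "
from h import *
rep();save('sc6','scene',(270,140,90,90),6)"
```

```text
t 13.88 pos [586.1  -9.4  59.9] yaw -0.176 j [ 0.32  0.38 -0.4   0.   -0.79  1.08] F [-1.4 -0.1  5.2] M [0.077 0.623 0.005] op 0.308
```

View pics/sc6.png

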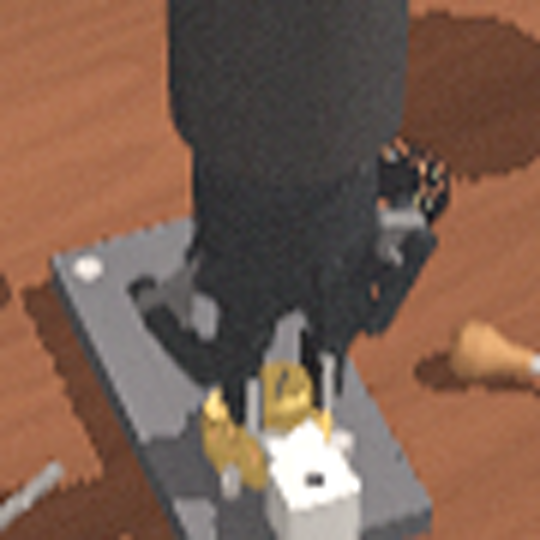

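The knob sits between the pads (crop ~(288,390)). Now I turn it clockwise and watch the torque.

Request:
{"api": "step_arm", "payload": {
  "deltas": [
    {"dx": 0,"dy": 0,"dz": 0,"ax": 0,"ay": 0,"az": 0.08,"claw": 0.2},
    {"dx": 0,"dy": 0,"dz": 0,"ax": 0,"ay": 0,"az": 0.16,"claw": 0.2},
    {"dx": 0,"dy": 0,"dz": 0,"ax": 0,"ay": 0,"az": 0.24,"claw": 0.2},
    {"dx": 0,"dy": 0,"dz": 0,"ax": 0,"ay": 0,"az": 0.32,"claw": 0.2}
  ]
}}

```text
t: 14.27
tool_pos: [586.1, -9.5, 59.9]
ee_rot: [-0.0, 0.969, -0.247, 0.001]
ft_force: [-1.6, -2.1, 4.8]
opening: 0.309
```

```bash
python3 -c "
from h import *
rep()"
```

```text
t 14.27 pos [586.1  -9.5  59.9] yaw -0.499 j [ 0.32  0.38 -0.4   0.   -0.79  0.75] F [-1.6 -2.1  4.8] M [-0.278  0.554  0.154] op 0.309
```

```bash
cat >> h.py <<'E'
def mz(n=5):
    a=[]
    for _ in range(n): vision.get_image('top');s=arm.state();a.append(np.r_[s['wrist_torque'][2],s['ft_force']])
    print('Mz,F',np.round(np.mean(a,0),3),'sd',np.round(np.std(a,0)[0],3));rep()
E
python3 -c "
from h import *
mz()"
```

```text
Mz,F [-0.11  -1.721 -0.321  6.515] sd 0.053
t 14.52 pos [586.1  -9.5  60. ] yaw -0.496 j [ 0.32  0.38 -0.4   0.   -0.79  0.76] F [-1.5 -1.2  7. ] M [-0.239  0.582 -0.142] op 0.309
```

Request:
{"api": "step_arm", "payload": {
  "deltas": [
    {"dx": 0,"dy": 0,"dz": 0,"ax": 0,"ay": 0,"az": 0.07,"claw": 0.2},
    {"dx": 0,"dy": 0,"dz": 0,"ax": 0,"ay": 0,"az": 0.14,"claw": 0.2},
    {"dx": 0,"dy": 0,"dz": 0,"ax": 0,"ay": 0,"az": 0.2,"claw": 0.2}
  ]
}}

```text
t: 14.77
tool_pos: [586.0, -9.6, 59.9]
ee_rot: [-0.0, 0.94, -0.342, 0.001]
ft_force: [-2.2, -0.6, 6.5]
opening: 0.311
```

```bash
python3 -c "
from h import *
mz()"
```

```text
Mz,F [-0.099 -1.785 -0.838  6.402] sd 0.056
t 15.02 pos [586.   -9.6  59.9] yaw -0.696 j [ 0.32  0.38 -0.4   0.   -0.79  0.56] F [-2.3 -0.2  6.3] M [-0.286  0.64  -0.124] op 0.31
```

```bash
cat >> h.py <<'E'
def tq():
    s=arm.state();q=s['ee_rot'];m=Ro.from_quat([q[1],q[2],q[3],q[0]]).as_matrix()
    print('t',round(s['t'],2),'yaw',round(np.arctan2(m[1,0],m[0,0]),4),'Mz',round(s['wrist_torque'][2],3),'j6',round(s['joint_torque'][5],3),'v6',round(s['qvel'][5],3),'F',np.round(s['ft_force'],1),'op',round(s['opening'],3))
E
python3 -c "
from h import *
tq()"
```

```text
t 15.02 yaw -0.6958 Mz -0.124 j6 0.081 v6 0.001 F [-2.3 -0.2  6.3] op 0.31
```

Request:
{"api": "step_arm", "payload": {
  "deltas": [
    {"dx": 0,"dy": 0,"dz": 0,"ax": 0,"ay": 0,"az": 0.03,"claw": 0.2},
    {"dx": 0,"dy": 0,"dz": 0,"ax": 0,"ay": 0,"az": 0.06,"claw": 0.2}
  ],
  "force": 25
}}

```text
t: 15.18
tool_pos: [586.0, -9.6, 59.9]
ee_rot: [-0.0, 0.929, -0.369, 0.001]
ft_force: [-2.2, -0.6, 6.6]
opening: 0.309
```

```bash
python3 -c "
from h import *
tq()"
```

```text
t 15.18 yaw -0.7567 Mz 0.136 j6 0.582 v6 -0.363 F [-2.2 -0.6  6.6] op 0.309
```

Request:
{"api": "step_arm", "payload": {
  "deltas": [
    {"dx": 0,"dy": 0,"dz": 0,"ax": 0,"ay": 0,"az": 0.03,"claw": 0.2}
  ]
}}

```text
t: 15.27
tool_pos: [586.0, -9.6, 59.9]
ee_rot: [-0.0, 0.924, -0.383, 0.001]
ft_force: [-1.9, -0.7, 6.1]
opening: 0.308
```

```bash
python3 -c "
from h import *
tq()
for i in range(3): vision.get_image('top');tq()"
```

```text
t 15.27 yaw -0.7868 Mz 0.072 j6 0.488 v6 -0.36 F [-1.9 -0.7  6.1] op 0.308
t 15.32 yaw -0.7892 Mz 0.024 j6 0.257 v6 0.062 F [-1.4 -0.7  6.8] op 0.31
t 15.37 yaw -0.7868 Mz -0.09 j6 -0.41 v6 0.032 F [-1.2 -1.   5.7] op 0.309
t 15.42 yaw -0.786 Mz -0.095 j6 -0.092 v6 0.007 F [-2.3 -0.9  6.8] op 0.307
```

Request:
{"api": "step_arm", "payload": {
  "deltas": [
    {"dx": 0,"dy": 0,"dz": 0,"ax": 0,"ay": 0,"az": 0.03,"claw": 0.2},
    {"dx": 0,"dy": 0,"dz": 0,"ax": 0,"ay": 0,"az": 0.06,"claw": 0.2}
  ],
  "force": 20
}}

```text
t: 15.58
tool_pos: [586.0, -9.6, 60.0]
ee_rot: [-0.0, 0.912, -0.411, 0.001]
ft_force: [-2.0, -1.0, 6.9]
opening: 0.313
```

```bash
python3 -c "
from h import *
tq()"
```

```text
t 15.58 yaw -0.8467 Mz 0.062 j6 0.581 v6 -0.362 F [-2.  -1.   6.9] op 0.313
```

Request:
{"api": "step_arm", "payload": {
  "deltas": [
    {"dx": 0,"dy": 0,"dz": 0,"ax": 0,"ay": 0,"az": 0.03,"claw": 0.2},
    {"dx": 0,"dy": 0,"dz": 0,"ax": 0,"ay": 0,"az": 0.06,"claw": 0.2}
  ]
}}

```text
t: 15.75
tool_pos: [585.9, -9.6, 59.9]
ee_rot: [-0.0, 0.899, -0.438, 0.001]
ft_force: [-2.0, -0.3, 6.9]
opening: 0.309
```

```bash
python3 -c "
from h import *
tq()"
```

```text
t 15.75 yaw -0.9069 Mz 0.169 j6 0.478 v6 -0.356 F [-2.  -0.3  6.9] op 0.309
```

Request:
{"api": "step_arm", "payload": {
  "deltas": [
    {"dx": 0,"dy": 0,"dz": 0,"ax": 0,"ay": 0,"az": 0.03,"claw": 0.2}
  ]
}}

```text
t: 15.83
tool_pos: [586.0, -9.6, 59.9]
ee_rot: [-0.0, 0.892, -0.452, 0.001]
ft_force: [-1.5, -1.5, 6.6]
opening: 0.311
```

```bash
python3 -c "
from h import *
tq()"
```

```text
t 15.83 yaw -0.9369 Mz 0.135 j6 0.477 v6 -0.358 F [-1.5 -1.5  6.6] op 0.311
```

Request:
{"api": "step_arm", "payload": {
  "deltas": [
    {"dx": 0,"dy": 0,"dz": 0,"ax": 0,"ay": 0,"az": 0.03,"claw": 0.2}
  ]
}}

```text
t: 15.92
tool_pos: [585.9, -9.7, 59.9]
ee_rot: [-0.0, 0.885, -0.465, 0.0]
ft_force: [-2.0, -1.1, 6.7]
opening: 0.31
```

```bash
python3 -c "
from h import *
tq()"
```

```text
t 15.92 yaw -0.9669 Mz 0.086 j6 0.477 v6 -0.359 F [-2.  -1.1  6.7] op 0.31
```

Request:
{"api": "step_arm", "payload": {
  "deltas": [
    {"dx": 0,"dy": 0,"dz": 0,"ax": 0,"ay": 0,"az": 0.03,"claw": 0.2}
  ]
}}

```text
t: 16.0
tool_pos: [585.9, -9.7, 59.9]
ee_rot: [-0.0, 0.878, -0.478, 0.0]
ft_force: [-1.8, -1.0, 7.3]
opening: 0.309
```

```bash
python3 -c "
from h import *
tq()"
```

```text
t 16.0 yaw -0.9969 Mz 0.131 j6 0.477 v6 -0.359 F [-1.8 -1.   7.3] op 0.309
```

Request:
{"api": "step_arm", "payload": {
  "deltas": [
    {"dx": 0,"dy": 0,"dz": 0,"ax": 0,"ay": 0,"az": 0.03,"claw": 0.2}
  ]
}}

```text
t: 16.08
tool_pos: [585.9, -9.7, 59.9]
ee_rot: [-0.0, 0.871, -0.491, 0.0]
ft_force: [-2.2, -1.2, 6.3]
opening: 0.306
```

```bash
python3 -c "
from h import *
tq()"
```

```text
t 16.08 yaw -1.0269 Mz 0.091 j6 0.477 v6 -0.359 F [-2.2 -1.2  6.3] op 0.306
```

Joint-6 torque is almost noise-free: a steady 0.477 while the screw runs free. I'll watch that; the target is about +0.1.

Request:
{"api": "step_arm", "payload": {
  "deltas": [
    {"dx": 0,"dy": 0,"dz": 0,"ax": 0,"ay": 0,"az": 0.03,"claw": 0.2},
    {"dx": 0,"dy": 0,"dz": 0,"ax": 0,"ay": 0,"az": 0.06,"claw": 0.2}
  ]
}}

```text
t: 16.25
tool_pos: [585.9, -9.7, 59.9]
ee_rot: [-0.0, 0.856, -0.517, 0.0]
ft_force: [-2.0, -0.6, 7.1]
opening: 0.31
```

```bash
python3 -c "
from h import *
tq()"
```

```text
t 16.25 yaw -1.0869 Mz 0.083 j6 0.477 v6 -0.356 F [-2.  -0.6  7.1] op 0.31
```

Request:
{"api": "step_arm", "payload": {
  "deltas": [
    {"dx": 0,"dy": 0,"dz": 0,"ax": 0,"ay": 0,"az": 0.03,"claw": 0.2},
    {"dx": 0,"dy": 0,"dz": 0,"ax": 0,"ay": 0,"az": 0.06,"claw": 0.2}
  ]
}}

```text
t: 16.42
tool_pos: [585.9, -9.7, 60.0]
ee_rot: [-0.0, 0.84, -0.543, 0.0]
ft_force: [-2.2, -1.2, 6.9]
opening: 0.311
```

```bash
python3 -c "
from h import *
tq()"
```

```text
t 16.42 yaw -1.147 Mz 0.107 j6 0.477 v6 -0.357 F [-2.2 -1.2  6.9] op 0.311
```

Request:
{"api": "step_arm", "payload": {
  "deltas": [
    {"dx": 0,"dy": 0,"dz": 0,"ax": 0,"ay": 0,"az": 0.03,"claw": 0.2},
    {"dx": 0,"dy": 0,"dz": 0,"ax": 0,"ay": 0,"az": 0.06,"claw": 0.2}
  ]
}}

```text
t: 16.58
tool_pos: [585.8, -9.7, 59.9]
ee_rot: [-0.0, 0.823, -0.567, 0.0]
ft_force: [-2.7, -1.7, 5.9]
opening: 0.309
```

```bash
python3 -c "
from h import *
tq()"
```

```text
t 16.58 yaw -1.2069 Mz 0.088 j6 0.477 v6 -0.359 F [-2.7 -1.7  5.9] op 0.309
```

Request:
{"api": "step_arm", "payload": {
  "deltas": [
    {"dx": 0,"dy": 0,"dz": 0,"ax": 0,"ay": 0,"az": 0.03,"claw": 0.2},
    {"dx": 0,"dy": 0,"dz": 0,"ax": 0,"ay": 0,"az": 0.06,"claw": 0.2}
  ]
}}

```text
t: 16.75
tool_pos: [585.8, -9.7, 59.9]
ee_rot: [-0.0, 0.806, -0.592, 0.0]
ft_force: [-2.2, -1.1, 7.0]
opening: 0.312
```

```bash
python3 -c "
from h import *
tq()"
```

```text
t 16.75 yaw -1.2669 Mz 0.106 j6 0.473 v6 -0.358 F [-2.2 -1.1  7. ] op 0.312
```

Request:
{"api": "step_arm", "payload": {
  "deltas": [
    {"dx": 0,"dy": 0,"dz": 0,"ax": 0,"ay": 0,"az": 0.03,"claw": 0.2},
    {"dx": 0,"dy": 0,"dz": 0,"ax": 0,"ay": 0,"az": 0.06,"claw": 0.2}
  ]
}}

```text
t: 16.92
tool_pos: [585.8, -9.7, 59.9]
ee_rot: [-0.0, 0.788, -0.616, 0.0]
ft_force: [-2.6, -1.2, 6.0]
opening: 0.308
```

```bash
python3 -c "
from h import *
tq()"
```

```text
t 16.92 yaw -1.3268 Mz 0.125 j6 0.435 v6 -0.356 F [-2.6 -1.2  6. ] op 0.308
```

Request:
{"api": "step_arm", "payload": {
  "deltas": [
    {"dx": 0,"dy": 0,"dz": 0,"ax": 0,"ay": 0,"az": 0.03,"claw": 0.2},
    {"dx": 0,"dy": 0,"dz": 0,"ax": 0,"ay": 0,"az": 0.06,"claw": 0.2}
  ]
}}

```text
t: 17.08
tool_pos: [585.7, -9.7, 59.9]
ee_rot: [-0.0, 0.769, -0.639, 0.0]
ft_force: [-2.8, -1.7, 7.3]
opening: 0.309
```

```bash
python3 -c "
from h import *
tq()"
```

```text
t 17.08 yaw -1.3868 Mz 0.168 j6 0.398 v6 -0.357 F [-2.8 -1.7  7.3] op 0.309
```

The torque began to change at yaw -1.26: j6 shifted by 0.079 and Mz rose to 0.168. So the pad is seated at about 20 N, rising about 9 N per 0.06 rad. One more small step takes it to about 30 N.

Request:
{"api": "step_arm", "payload": {
  "deltas": [
    {"dx": 0,"dy": 0,"dz": 0,"ax": 0,"ay": 0,"az": 0.03,"claw": 0.2},
    {"dx": 0,"dy": 0,"dz": 0,"ax": 0,"ay": 0,"az": 0.06,"claw": 0.2}
  ]
}}

```text
t: 17.25
tool_pos: [585.7, -9.7, 59.9]
ee_rot: [-0.0, 0.75, -0.662, 0.0]
ft_force: [-3.0, -0.3, 7.6]
opening: 0.309
```

```bash
python3 -c "
from h import *
tq()
for i in range(4): vision.get_image('top');tq()"
```

```text
t 17.25 yaw -1.4468 Mz 0.256 j6 0.362 v6 -0.358 F [-3.  -0.3  7.6] op 0.309
t 17.3 yaw -1.4491 Mz 0.093 j6 0.138 v6 0.061 F [-3.1 -1.2  6.9] op 0.309
t 17.35 yaw -1.4467 Mz 0.08 j6 -0.524 v6 0.031 F [-2.3 -1.8  7.2] op 0.304
t 17.4 yaw -1.4458 Mz 0.005 j6 -0.206 v6 0.009 F [-2.4 -1.5  6. ] op 0.306
t 17.45 yaw -1.4457 Mz 0.058 j6 -0.083 v6 0.001 F [-2.6 -2.1  7.2] op 0.307
```

Resistance clearly up: Mz about 0.22 and roughly 29 N. I let go and withdraw.

Request:
{"api": "step_arm", "payload": {
  "deltas": [
    {"dx": 0,"dy": 0,"dz": 0,"ax": 0,"ay": 0,"az": 0,"claw": 0.4},
    {"dx": 0,"dy": 0,"dz": 0,"ax": 0,"ay": 0,"az": 0,"claw": 0.6},
    {"dx": 0,"dy": 0,"dz": 0,"ax": 0,"ay": 0,"az": 0,"claw": 0.6},
    {"dx": 0,"dy": 0,"dz": 0,"ax": 0,"ay": 0,"az": 0,"claw": 0.6},
    {"dx": 0,"dy": 0,"dz": -15,"ax": 0,"ay": 0,"az": 0,"claw": 0.6},
    {"dx": 0,"dy": 0,"dz": -45,"ax": 0,"ay": 0,"az": 0,"claw": 0.6},
    {"dx": 0,"dy": 0,"dz": -80,"ax": 0,"ay": 0,"az": 0,"claw": 0.6},
    {"dx": -40,"dy": 0,"dz": -100,"ax": 0,"ay": 0,"az": 0,"claw": 0.6},
    {"dx": -80,"dy": 0,"dz": -100,"ax": 0,"ay": 0,"az": 0,"claw": 0.6},
    {"dx": -120,"dy": 0,"dz": -100,"ax": 0,"ay": 0,"az": 0,"claw": 0.6},
    {"dx": -150,"dy": 0,"dz": -100,"ax": 0,"ay": 0,"az": 0,"claw": 0.6},
    {"dx": -150,"dy": 0,"dz": -100,"ax": 0,"ay": 0,"az": 0,"claw": 0.6}
  ]
}}

```text
t: 18.45
tool_pos: [566.7, 144.0, 159.2]
ee_rot: [-0.001, 0.751, -0.66, 0.0]
ft_force: [0.4, -0.7, 0.9]
opening: 0.6
```

```bash
python3 -c "
from h import *
rep();blankfit();blankfit()
save('s7','scene',(270,160,90,90),6); save('t7','top',(245,140,110,110),6); 
a=cv2.imread('pics/s7.png');b=cv2.imread('pics/t7.png');cv2.imwrite('pics/m7.png',np.hstack([cv2.resize(b,(400,400)),cv2.resize(a,(400,400))]))"
```

```text
t 18.45 pos [566.7 144.  159.2] yaw -1.442 j [ 0.58  0.27 -0.29 -0.   -1.01 -0.45] F [ 0.4 -0.7  0.9] M [-0.114 -0.01   0.029] op 0.6
circle [570.3  -6.5  30.3] n 250 pins [[596.8, 16.3], [587.4, -36.8]] dist [35.0, 34.9]
circle [570.2  -6.4  30.2] n 250 pins [[596.8, 16.3], [587.3, -36.9]] dist [35.0, 35.0]
```

View pics/m7.png

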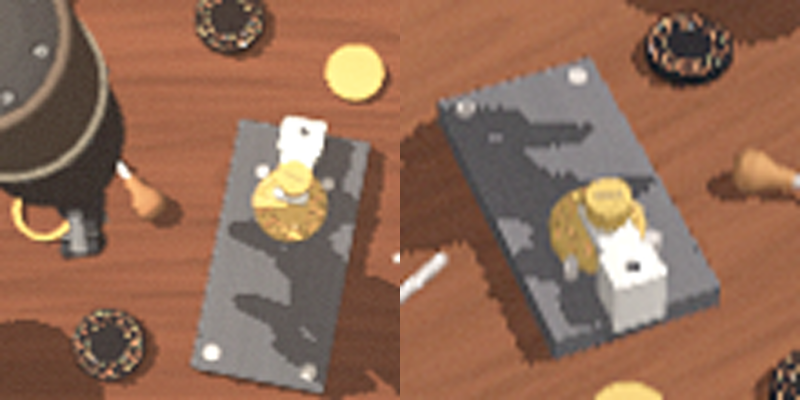

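The blank touches both pins (35.0 / 35.0 mm), at crop ~(290,203). The knob's slot has turned, the gripper is clear, and the other things look unmoved. I hand it in.

```bash
python3 -c "
from h import *
print(workorder.hand_in());rep()"
```

```text
the job is handed in; nothing more can be done
None
the job is handed in; nothing more can be done
```

The blank is home against both pins and the thumbscrew is finger-tight. I let go and handed the job in at about 18.7 s.

- **Seating the blank:** The first push stopped on the left pin only: camera fit 35.1 mm to the left pin and 38.1 mm to the right, where 35 is home. A second nudge helped partly (35.4 / 37.2). A third, aimed more at the right pin, seated it. The horizontal push stayed at about 15 N or less in the readings.
- **Tightening:** I turned the screw about 1.27 rad clockwise. Resistance rose from yaw about -1.26 on. I stopped about 0.19 rad later, with an estimated torque of about 0.22 N m, or about 29 N on the blank. The wrist torque was noisy (last single reading 0.256), so that estimate rests on the much steadier joint-6 torque.
- **Last checks:** After letting go, the fit gave 35.0 / 35.0 mm to the pins. In the last crops the gripper is clear and the nearby bystanders show no movement. I did not measure the bystanders' positions, and the oilstone, pot and scraper bar were outside those crops. I also could not measure the clamp force after letting go.

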